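# Dispense one culture dish and push it into the empty waiting lane

### The arm

A 6-joint arm with a two-finger parallel gripper is mounted at the origin on the work surface. World frame = base frame: x ahead of the robot, y to its left, z up, the work surface at z = 0. Lengths are in m, angles in degrees, forces in N, time in s.
With the tool pointing down it reaches from about 0.3 to 0.75 m from the base axis. Payload 8.5 kg.
Tool frame: the origin (TCP) lies at the very end of the fingers, on their centre line; the grasp point (between the pads) lies 19 mm behind it (ctrl.grasp_offset is the z of the grasp point in the tool frame, in m); z points along the fingers, y is the direction in which the jaws open and shut (so a half turn about z gives the same grasp; the last joint's range is limited). The gripper opens to 88 mm and grips with 3 to 60 N. Pads are 18 mm wide; open, the fingers measure 123 mm over their backs; the gripper's body (75 mm by 187 mm) begins 45 mm behind the grasp point.
Start: joints at [62.091, 21.807, 74.336, -0, 83.858, -12.336], TCP at [0.148, 0.53, 0.239] pointing down, gripper open.
Joint ranges: [-178.18, 178.18], [-50.72, 133.34], [12.68, 142.11], [-81.47, 261.47], [9.98, 163.14], [-165.26, 165.26]. Speed limits (degrees/s): [136.94, 136.94, 180, 180, 180, 180].

### API

Orientations are given as [roll, pitch, yaw] about the fixed x, y, z axes, in that order (R = Rz(yaw) Ry(pitch) Rx(roll)).
In Python, from rig import ctrl gives the robot as it stands.
- The arm moves only by the shell command python3 -m pendant 'ROWS' [FORCE]. ROWS is JSON, a list of rows, each a list of 3 entries, a list of its own where there are three numbers: the shift along the tool's x, y, z in m, then the turn, a rotation vector about the tool's x, y, z in degrees, then the finger opening in m, from 0 to 0.0881. A call has 1 to 12 rows; each row shifts and turns the commanded pose from where the row before left it, along the tool's axes as they then stand; what a row does not reach is not made up. A row lasts 1/12 s, in which the tool goes at most 41.7 mm and 7.16 degrees, less where a joint would pass 70% of its speed; a pose out of reach is approached as far as the arm can. A call is refused whole if a number of a shift passes 0.0417 or a number of a turn 7.16, either way. A call with a gripper value outside its range is refused whole. The fingers move at their own pace and stop on an object; FORCE is the grip in N (left out, the last holds). Time passes only in rows, so rows that do not move let the fingers close. It gives the time, the measured TCP pose, the force and the opening at its end, in the units of the state.
- ctrl.observe(): the state, without advancing time (a new reading comes with each control period).
- ctrl.grab_frame(name): name is "scene" or "top" or "wrist"; returns a dict with "img" (420x560x3 uint8, red, green, blue), "range_z" (420x560 float32, m along the optical axis (not along the pixel's ray), 0 where there is no reading), "camera_matrix" (3x3 intrinsics, pixels), "k1" (the pictures are not rectified: a ray, as slopes to the right and down, at radius r is drawn at 1 + k1 r^2 times it, then the intrinsics apply), "position" and "rotation" of the camera in the world; the wrist camera has in their place "T_tool_cam" (4x4, takes a point from camera to tool coordinates, whose origin is the TCP and whose axes are the flange's). Camera axes: x right, y down, z forward; pixel columns grow to the right and rows downward; lengths in m; the calibration is good to about 2 mm. A picture is of the moment at which its call begins: read the wrist's pose just before it.
- ctrl.sign_off(): hands the job in, once; it reports no verdict.
Trained networks look in the newest picture that a camera, given by its name, has taken for a name from the list of things; names that differ only in an ending like _2 or _b are one class to them, and where a whole thing is asked for, a point or a joint stands for the part that bears it (a point fixed in the world has none). Each returns a list of dicts, best first, with "confidence" (0 to 1); they miss things now and then, are a little off and sometimes report something else, mostly with a low value. They report only what shows in the picture. A call takes as long as a camera call. They do not tell look-alikes from the thing itself.
- ctrl.recognise(camera, thing): "rect" ([left, top, width, height] in pixels, round what is visible of it).
- ctrl.cut_out(camera, thing): "mask" (420x560 bool, what is visible of it) and "rect" ([left, top, width, height] in pixels, round what is visible of it).
- ctrl.tip_of(camera, thing): "at" ([column, row] in pixels: a listed point, or the origin of a listed thing).
The state is a dict: "time": time; "joints": joint angles; "joint_vel": joint speeds; "joint_torque": joint torques, N m; "tcp_pos": TCP position; "orientation": TCP orientation; "wrist_force": force on the tool from outside, world axes, zero at the start; "wrist_torque": the same for the moment, N m; "finger_gap": finger opening in m.
Only numpy, scipy, OpenCV 4.12 (cv2) and the standard library are available. Lean on these libraries where they do the work, as an engineer would, in place of code of your own. Each camera call takes 0.05 s, during which the arm holds its last target. There are 200 camera calls.

### The job

Press the dish dispenser's plunger right down once and let it come back up, so that a single culture dish slides out onto the bench. Then push that dish along the bench with the fingertips into the empty one of the two waiting lanes, until the whole dish lies between the two rails, and come away. Do not pick anything up, and leave the other dishes and everything else on the bench where they are.

Things in the scene. Friction and masses are not known exactly. Their poses are not given: they have to be found in the camera images.
- plunger_top (a point): centre of the top face of the dispenser's plunger knob: a black disc 36 mm across and 12 mm thick on a steel stem, above the grey housing behind the magazine; top face 87 mm above the bench when up. This point goes down with the knob.
- plunger (a joint): plunger travel, m: 0 up, 0.022 right down on its stop. Pressed straight down against a spring (2 N at first, 6.5 N at the bottom, a few N more when fast); springs back by itself. It drives a steel pusher 3.4 times as far (75 mm; it meets the dish after the first 1 to 2 mm of plunger travel), which slides the lowest dish out; a brisk press makes the dish coast some mm further.
- dispenser: dish dispenser fixed to the bench. Origin on the bench under the dish stack; dishes come out along its -x axis. Aluminium magazine 51 mm wide, 48 mm high, front face 26 mm along -x; behind it a grey housing 50 mm high reaching 135 mm along +x; feet to 42 mm either side. Plunger axis 85 mm along +x. A full press leaves the dish with its centre about 70 mm along -x, on the bench.
- dish_1: the lowest dish of the stack, the one that comes out: flat round closed white culture dish, 40 mm diameter, 12 mm high, 20 g or so, solid. Origin at the centre of its underside, z up; it slides on the bench top (z = 0).
- dish_2: the second dish of the stack, same make; drops to the bottom of the magazine once the plunger is back up. Origin at the centre of its underside.
- dish_3: the third (top) dish of the stack, same make; top face 36 mm above the bench at first. Origin at the centre of its underside.
- lane_free: the empty waiting lane, left or right of the dispenser: two straight aluminium rails 90 mm long, 10 mm high, 6 mm thick, 80 mm clear between them, fixed to the bench, with a thin flat grey sheet between that a dish slides over as over the bench. Open at both ends, no end stop. Origin on the bench at the middle of the lane; y axis along the rails, x across.
- lane_taken: the other waiting lane, same make, already holding a dish. Origin and axes as for the empty lane.
- dish_waiting: the dish already waiting in the other lane, same make as the dispenser's. Origin at the centre of its underside.
- reagent_bottle: amber glass reagent bottle, 44 mm diameter, 85 mm tall, standing behind the lanes; origin at the centre of its underside
- specimen_jar: clear jar with white cap, 52 mm diameter, 60 mm tall; origin at the centre of its underside
- marker: white marker pen with black cap, 120 x 13 x 16 mm, lying between the robot and the work; origin under its middle
- spatula: slim steel lab spatula, 160 x 12 x 5 mm, lying flat near the robot; origin under its middle
- glove_box: blue glove box, 120 x 220 x 75 mm; origin at the centre of its underside
- beaker: glass beaker, 68 mm diameter, 85 mm tall; origin at the centre of its underside
There are look-alikes about, which are no part of the job. What is shaped like the dish_3 but brown is not meant. What is shaped like the dispenser but orange is not meant.

How it is judged:
By the outcome, as a careful person would: the job done as asked, in the order asked, and still so for the second after the job is handed in, with the robot touching nothing.
It also fails if it takes over 58 s, if anything falls off the work surface, if the arm or the gripper's body presses on something with over 40 N, if the wrist force passes 120 N, or if a joint passes its speed limit or range.

## Working session

There is one attempt and no reset: what is moved stays moved. The work goes in short steps, Python scripts to look and compute and a shell command to move; the robot and the scene stay as the last step left them, time stands still between calls to the robot, and variables do not carry over. Pictures are saved under pics/ and viewed, about 8 in all and at most 12, crops included, and the job is handed in when it is done.

```bash
mkdir -p pics
cat > h.py <<'E'
from rig import ctrl
import numpy as np, cv2
from scipy.spatial.transform import Rotation as R
def grab(n):
    s=ctrl.observe(); f=ctrl.grab_frame(n)
    if n=='wrist':
        T=np.eye(4);T[:3,:3]=R.from_euler('xyz',s['orientation'],degrees=True).as_matrix();T[:3,3]=s['tcp_pos']
        T=T@np.array(f['T_tool_cam']); f['R'],f['p']=T[:3,:3],T[:3,3]
    else: f['R'],f['p']=np.array(f['rotation']),np.array(f['position'])
    return f
def ray(f,uv):
    K=np.array(f['camera_matrix']); k=f['k1']
    d=(np.array(uv,float).reshape(-1,2)-K[:2,2])/K[[0,1],[0,1]]; r=d.copy()
    for _ in range(15): r=d/(1+k*(r**2).sum(1,keepdims=True))
    return np.c_[r,np.ones(len(r))]
def atz(f,uv,z):
    d=ray(f,uv)@f['R'].T
    return f['p']+d*((z-f['p'][2])/d[:,2:])
def cloud(f,mask):
    v,u=np.nonzero(mask&(f['range_z']>0)); 
    return (ray(f,np.c_[u,v])*f['range_z'][v,u][:,None])@f['R'].T+f['p']
def save(f,name): cv2.imwrite('pics/'+name,cv2.cvtColor(f['img'],cv2.COLOR_RGB2BGR))
E
python3 - <<'E'
from h import *
print(ctrl.observe())
fs={n:grab(n) for n in('scene','top')}
ims=[]
for n,f in fs.items(): save(f,n+'0.png')
for n,f in fs.items():
  print(n,f['p'].round(3),f['R'].round(2).tolist())
  for t in ['plunger_top','dispenser','dish_1','lane_free','reagent_bottle','specimen_jar','marker','spatula','glove_box','beaker']:
    for m in ctrl.cut_out(n,t)[:5]:
      if m['confidence']<.3: continue
      c=cloud(f,m['mask']); col=np.median(f['img'][m['mask']],axis=0)
      if len(c): print(t,round(m['confidence'],2),m['rect'],np.percentile(c,5,axis=0).round(3),np.percentile(c,95,axis=0).round(3),col)
  for t in ['plunger_top','dispenser','lane_free']:
    print(t,[(round(x['confidence'],2),x['at'],atz(f,x['at'],.087 if t=='plunger_top' else 0).round(3).tolist()) for x in ctrl.tip_of(n,t)[:4]])
E
```

```text
{'time': 0.0, 'joints': array([ 6.20891624e+01,  2.18387781e+01,  7.43855199e+01, -5.96985928e-04,
        8.38588102e+01, -1.23364506e+01]), 'joint_vel': array([-0.05066676, -0.02193955, -0.03914393,  0.01818214, -0.11222878,
        0.01661653]), 'joint_torque': array([ 1.27460235e-04, -4.37934244e+01, -2.24558330e+01,  7.13228784e-02,
        3.52519553e-02, -1.63556497e-04]), 'tcp_pos': array([0.14753882, 0.52953576, 0.238154  ]), 'orientation': array([-1.79918684e+02, -1.71764651e-02,  1.64425665e+02]), 'wrist_force': array([ 0.52655282, -0.25138485, -0.49489289]), 'wrist_torque': array([ 0.00428021,  0.01853316, -0.00518859]), 'finger_gap': 0.08805957460779681}
scene [ 1.021 -0.861  0.958] [-130.11, 0.33, 30.97]Traceback (most recent call last):
  File "<stdin>", line 11, in <module>
  File "h.py", line 21, in cloud
    return (ray(f,np.c_[u,v])*f['range_z'][v,u][:,None])@f['R'].T+f['p']
           ~~~~~~~~~~~~~~~~~~~~~~~~~~~~~~~~~~~~~~~~~~~~~~~~~~~~~~^~~~~~~
ValueError: operands could not be broadcast together with shapes (77,) (3,)
```

View pics/top0.png

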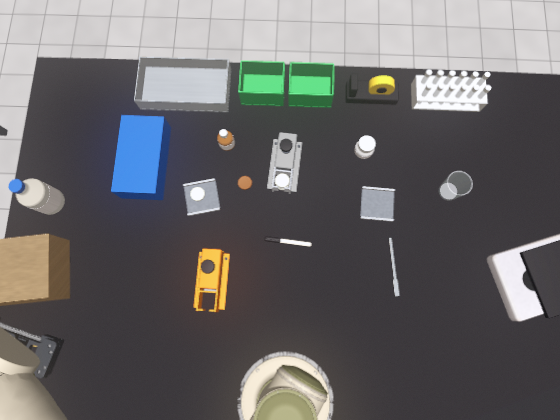

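View pics/scene0.png

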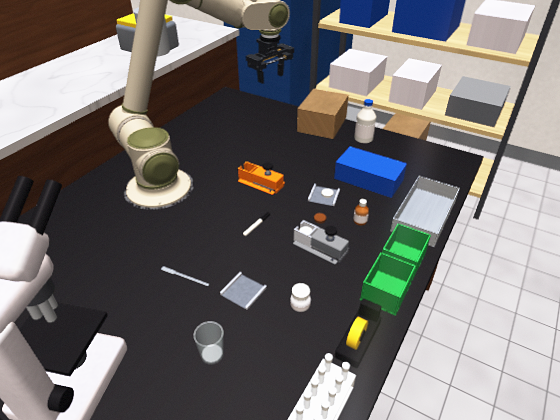

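The top view shows the grey dispenser at about (285,165), with its outlet facing down the image. The occupied lane is at (202,197) and the empty one at (377,204). The orange look-alike is at (210,280) and the brown disc at (245,183). The camera rotation comes as roll, pitch and yaw, so I'll fix my helper.

```bash
sed -i "s/np.array(f\['rotation'\]),/R.from_euler('xyz',f['rotation'],degrees=True).as_matrix(),/" h.py
python3 - <<'E'
from h import *
fs={n:grab(n) for n in('scene','top')}
for n,f in fs.items():
  print(n,f['p'].round(3))
  for t in ['plunger_top','dispenser','dish_1','lane_free','reagent_bottle','specimen_jar','marker']:
    for m in ctrl.cut_out(n,t)[:5]:
      if m['confidence']<.3: continue
      c=cloud(f,m['mask']); col=np.median(f['img'][m['mask']],axis=0)
      if len(c): print(t,round(m['confidence'],2),m['rect'],np.percentile(c,5,axis=0).round(3),np.percentile(c,95,axis=0).round(3),col)
  for t in ['plunger_top','dispenser','lane_free']:
    print(t,[(round(x['confidence'],2),np.round(x['at']),atz(f,x['at'],.087 if t=='plunger_top' else 0).round(3).tolist()) for x in ctrl.tip_of(n,t)[:4]])
f=fs['top']
# lane corners / dispenser axis
for nm,(a,b,c,d) in {'free':(355,180,400,226),'disp':(262,125,306,196)}.items():
  M=np.zeros((420,560),bool);M[b:d,a:c]=1
  M&=f['img'].sum(2)>(200)
  C=cloud(f,M); 
  r=cv2.minAreaRect(C[:,:2].astype(np.float32)); print(nm,r)
E
```

```text
scene [ 1.021 -0.861  0.958]
plunger_top 0.53 [324.5, 228.4, 14.6, 11.3] [0.647 0.005 0.003] [0.677 0.098 0.089] [34. 32. 35.]
dispenser 0.94 [238.1, 161.6, 48.1, 36.1] [0.224 0.171 0.002] [0.378 0.231 0.082] [181.  81.  25.]
dispenser 0.88 [290.4, 223.6, 57.5, 42.1] [ 0.561 -0.013  0.002] [0.709 0.045 0.084] [151. 148. 148.]
dispenser 0.72 [246.9, 213.8, 21.8, 18.3] [ 0.407 -0.043  0.004] [0.422 0.059 0.015] [237. 228. 211.]
dispenser 0.43 [159.9, 266.2, 48.3, 18.5] [ 0.288 -0.292  0.   ] [ 0.424 -0.272  0.007] [206.5 211.  221.5]
dish_1 0.73 [334.0, 149.1, 72.6, 46.0] [0.529 0.359 0.006] [0.735 0.471 0.077] [ 33.  71. 168.]
lane_free 0.72 [220.8, 275.3, 44.6, 33.9] [ 0.486 -0.28  -0.003] [ 0.573 -0.198  0.01 ] [155. 162. 178.]
reagent_bottle 0.54 [353.7, 197.7, 15.4, 26.0] [0.672 0.171 0.002] [0.71  0.2   0.084] [170. 123.  87.]
specimen_jar 0.63 [218.6, 273.6, 45.7, 32.9] [ 0.486 -0.28  -0.003] [ 0.573 -0.197  0.01 ] [155. 162. 178.]
specimen_jar 0.62 [292.1, 283.6, 15.9, 26.6] [ 0.667 -0.224  0.009] [ 0.708 -0.184  0.062] [241. 239. 237.]
plunger_top [(0.61, array([268., 164.]), 
[... 1055 characters left out ...]
74  0.063] [231. 229. 233.]
marker 0.55 [263.1, 241.1, 49.1, 4.8] [ 0.404 -0.044  0.001] [0.42  0.062 0.016] [220. 213. 202.]
plunger_top [(0.68, array([202., 267.]), [[0.327, 0.221, 0.087]]), (0.51, array([286., 142.]), [[0.667, 0.022, 0.087]])]
dispenser [(0.95, array([279., 182.]), [[0.581, 0.038, 0.0]]), (0.86, array([206., 300.]), [[0.247, 0.22, 0.0]]), (0.25, array([146., 160.]), [[0.634, 0.424, 0.0]])]
lane_free [(0.82, array([380., 205.]), [[0.526, -0.245, 0.0]])]
free ((0.530989408493042, -0.2385210394859314), (0.09719382971525192, 0.09829725325107574), 86.97692108154297)
disp ((0.6491613388061523, 0.02872345596551895), (0.21251581609249115, 0.12476029247045517), 2.8735437393188477)
```

```bash
python3 -m pendant '[[[0,0,0],[0,0,6.76],0],[[0,0,0],[0,0,6.76],0],[[0,0,0],[0,0,6.76],0],[[0,0,0],[0,0,6.76],0],[[0,0,0],[0,0,6.76],0],[[0,0,0],[0,0,6.76],0],[[0,0,0],[0,0,6.76],0],[[0,0,0],[0,0,6.76],0],[[0,0,0],[0,0,6.76],0],[[0,0,0],[0,0,6.76],0],[[0,0,0],[0,0,6.76],0],[[0,0,0],[0,0,0],0]]'
python3 -m pendant '[[[-0.028,0.024,-0.003],[0,0,0],0],[[-0.028,0.024,-0.003],[0,0,0],0],[[-0.028,0.024,-0.003],[0,0,0],0],[[-0.028,0.024,-0.003],[0,0,0],0],[[-0.028,0.024,-0.003],[0,0,0],0],[[-0.028,0.024,-0.003],[0,0,0],0],[[-0.028,0.024,-0.003],[0,0,0],0],[[-0.028,0.024,-0.003],[0,0,0],0],[[-0.028,0.024,-0.003],[0,0,0],0],[[-0.028,0.024,-0.003],[0,0,0],0],[[-0.028,0.024,-0.003],[0,0,0],0],[[-0.028,0.024,-0.003],[0,0,0],0]]'
```

```text
time: 2.25
tcp_pos: [0.1477, 0.5298, 0.2387]
orientation: [-180.0, 0.0, 89.8]
wrist_force: [-0.2, 0.1, 1.1]
finger_gap: 0.0102
time: 3.25
tcp_pos: [0.4369, 0.1925, 0.2751]
orientation: [180.0, -0.0, 90.3]
wrist_force: [0.4, 0.1, -0.2]
finger_gap: 0.0003
```

Next, to about (0.60, 0.02, 0.28), then look with the wrist camera.

```bash
python3 -m pendant '[[[-0.029,0.026,0],[0,0,0],0],[[-0.029,0.026,0],[0,0,0],0],[[-0.029,0.026,0],[0,0,0],0],[[-0.029,0.026,0],[0,0,0],0],[[-0.029,0.026,0],[0,0,0],0],[[-0.029,0.026,0],[0,0,0],0],[[0,0,0],[0,0,0],0],[[0,0,0],[0,0,0],0],[[0,0,0],[0,0,0],0]]'
python3 - <<'E'
from h import *
f=grab('wrist'); save(f,'w1.png'); print(f['p'],f['R'].round(2).tolist())
for t in ['plunger_top','dispenser','dish_1']:
    for m in ctrl.cut_out('wrist',t)[:3]:
      c=cloud(f,m['mask']); 
      if len(c): print(t,round(m['confidence'],2),m['rect'],np.percentile(c,5,axis=0).round(4),np.percentile(c,95,axis=0).round(4))
    print(t,[(round(x['confidence'],2),np.round(x['at']),atz(f,x['at'],.087 if t=='plunger_top' else 0).round(4).tolist()) for x in ctrl.tip_of('wrist',t)[:3]])
E
```

```text
time: 4.0
tcp_pos: [0.5919, 0.0206, 0.2746]
orientation: [-180.0, -0.0, 90.2]
wrist_force: [-0.6, -0.5, 0.3]
finger_gap: 0.0005
[0.59212116 0.09791544 0.42143296] [[1.0, 0.0, 0.0], [0.0, -0.96, -0.3], [-0.0, 0.3, -0.96]]
plunger_top 0.93 [324.4, 173.1, 32.2, 28.6] [0.6459 0.0119 0.0827] [0.6747 0.0407 0.0888]
plunger_top 0.62 [24.9, 3.9, 41.1, 33.2] [0.3174 0.1948 0.0596] [0.3467 0.2233 0.0891]
plunger_top [(0.72, array([342., 190.]), [[0.6613, 0.0213, 0.087]]), (0.65, array([36., 22.]), [[0.3263, 0.2071, 0.087]])]
dispenser 0.84 [251.6, 140.2, 127.1, 63.2] [ 0.5625 -0.0071  0.0053] [0.7032 0.0659 0.0877]
dispenser 0.64 [2.2, 1.2, 120.4, 72.3] [0.2381 0.1734 0.0057] [0.3797 0.2336 0.0878]
dispenser [(0.61, array([29., 41.]), [[0.2428, 0.2122, 0.0]]), (0.59, array([272., 170.]), [[0.5763, 0.0308, 0.0]])]
dish_1 0.79 [257.5, 162.2, 28.6, 23.7] [0.5613 0.0166 0.0347] [0.5932 0.0474 0.0373]
dish_1 0.7 [258.7, 75.2, 28.3, 32.3] [0.5584 0.1215 0.0104] [0.5902 0.1536 0.0135]
dish_1 [(0.76, array([271.,  90.]), [[0.5748, 0.14, 0.0]]), (0.49, array([274., 170.]), [[0.5785, 0.031, 0.0]])]
```

View pics/w1.png

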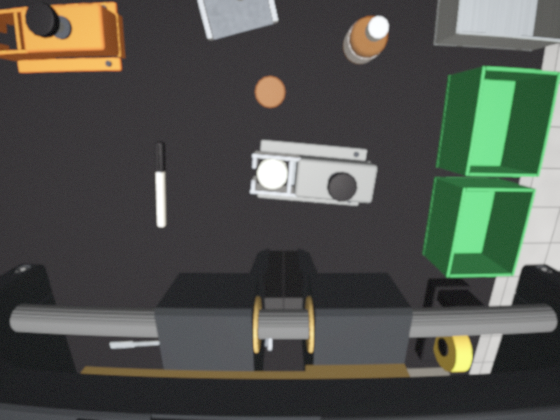

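The dispenser is at (265–375, 145–205), with a white dish showing in the magazine at (272,172) and the knob at (342,187). That puts the knob near (0.661, 0.023). Moving above it.

```bash
python3 -m pendant '[[[0.001,0.023,0.02],[0,0,0],0],[[0.001,0.023,0.03],[0,0,0],0],[[0.0005,0.023,0.03],[0,0,0],0],[[0,0,0.03],[0,0,0],0],[[0,0,0.03],[0,0,0],0],[[0,0,0.02],[0,0,0],0],[[0,0,0.0146],[0,0,0],0],[[0,0,0],[0,0,0],0],[[0,0,0],[0,0,0],0],[[0,0,0],[0,0,0],0]]'
```

```text
time: 5.18
tcp_pos: [0.6618, 0.023, 0.1016]
orientation: [179.9, 0.0, 90.1]
wrist_force: [-0.1, 0.4, 0.8]
finger_gap: 0.0005
```

```bash
python3 -m pendant '[[[0,0,0.007],[0,0,0],0],[[0,0,0.0065],[0,0,0],0],[[0,0,0.005],[0,0,0],0],[[0,0,0.005],[0,0,0],0],[[0,0,0.005],[0,0,0],0],[[0,0,0.005],[0,0,0],0],[[0,0,0.003],[0,0,0],0],[[0,0,0.001],[0,0,0],0],[[0,0,0],[0,0,0],0],[[0,0,0],[0,0,0],0]]'
```

```text
time: 6.02
tcp_pos: [0.6618, 0.0229, 0.0653]
orientation: [179.8, 0.0, 90.1]
wrist_force: [-6.1, 0.4, 18.9]
finger_gap: 0.0001
```

18.9 N at 65 mm means the plunger is on its stop. Now I'll let it up.

```bash
python3 -m pendant '[[[0,0,-0.005],[0,0,0],0],[[0,0,-0.006],[0,0,0],0],[[0,0,-0.008],[0,0,0],0],[[0,0,-0.01],[0,0,0],0],[[0,0,-0.02],[0,0,0],0],[[0,0,-0.03],[0,0,0],0],[[0,0,-0.035],[0,0,0],0.022],[[0.02,-0.03,-0.03],[0,0,0],0.022],[[0.02,-0.035,-0.015],[0,0,0],0.022],[[0.02,-0.035,0],[0,0,0],0.022],[[0.005,-0.035,0],[0,0,0],0.022],[[0,-0.02,0],[0,0,0],0.022]]'
python3 - <<'E'
from h import *
f=grab('wrist'); save(f,'w2.png'); print(ctrl.observe()['tcp_pos'])
for t in ['plunger_top','dispenser','dish_1','lane_free']:
    for m in ctrl.cut_out('wrist',t)[:4]:
      c=cloud(f,m['mask']); 
      if len(c): print(t,round(m['confidence'],2),m['rect'],np.percentile(c,5,axis=0).round(4),np.percentile(c,95,axis=0).round(4))
f=grab('top')
for m in ctrl.cut_out('top','dish_1')[:5]:
      c=cloud(f,m['mask']); print('top',round(m['confidence'],2),m['rect'],np.percentile(c,5,axis=0).round(4),np.percentile(c,95,axis=0).round(4))
E
```

```text
time: 7.02
tcp_pos: [0.5071, 0.0864, 0.2185]
orientation: [-180.0, -0.0, 90.2]
wrist_force: [0.7, -0.5, 0.3]
finger_gap: 0.0219
[0.5053766  0.08608793 0.21868805]
plunger_top 0.78 [406.9, 244.7, 36.5, 29.2] [0.6454 0.0122 0.0796] [0.675  0.041  0.0887]
plunger_top 0.59 [68.2, 54.1, 49.0, 39.2] [0.317  0.1956 0.0807] [0.3466 0.2238 0.089 ]
dispenser 0.88 [314.5, 195.0, 140.6, 79.5] [0.5643 0.009  0.0058] [0.7015 0.0662 0.0876]
dispenser 0.55 [10.7, 44.8, 166.1, 76.5] [0.2237 0.1744 0.0059] [0.3794 0.2475 0.0879]
dispenser 0.35 [408.6, 241.7, 32.1, 33.0] [0.6453 0.0128 0.0801] [0.6745 0.0411 0.0887]
dish_1 0.84 [318.8, 218.4, 32.8, 31.3] [0.5577 0.0137 0.0219] [0.59   0.044  0.0253]
dish_1 0.68 [325.8, 128.2, 29.1, 30.7] [0.5571 0.1225 0.0109] [0.5894 0.153  0.0134]
dish_1 0.63 [267.1, 207.9, 33.9, 32.2] [0.4898 0.0214 0.0048] [0.5229 0.0555 0.0133]
top 0.53 [272.5, 199.7, 13.3, 16.7] [0.4891 0.0218 0.0079] [0.5234 0.0465 0.0155]
```

View pics/w2.png

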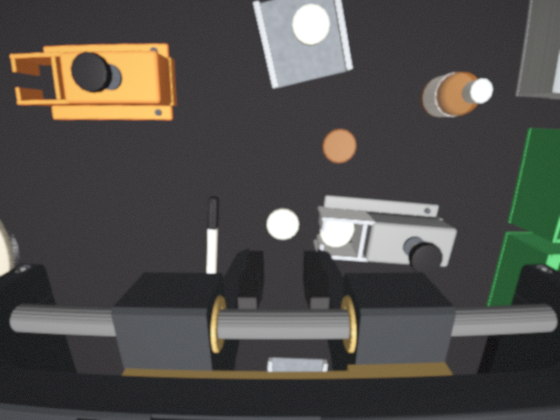

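The dish is out at about (283,224) px, which is (0.507, 0.037). The top of the stack has dropped to 24 mm, so exactly one dish came out. I'll lower behind it with the fingers 22 mm apart to cradle it.

```bash
python3 -m pendant '[[[0,0.001,0.03],[0,0,0],0.022],[[0,0,0.035],[0,0,0],0.022],[[0,0,0.035],[0,0,0],0.022],[[0,0,0.035],[0,0,0],0.022],[[0,0,0.03],[0,0,0],0.022],[[0,0,0.025],[0,0,0],0.022],[[0,0,0.012],[0,0,0],0.022],[[0,0,0.006],[0,0,0],0.022],[[0,0,0],[0,0,0],0.022],[[0,0,0],[0,0,0],0.022],[[0,0,0],[0,0,0],0.022]]'
```

```text
time: 8.28
tcp_pos: [0.5124, 0.0848, 0.0107]
orientation: [179.9, 0.0, 90.1]
wrist_force: [-0.7, -0.7, -0.7]
finger_gap: 0.0221
```

```bash
python3 -m pendant '[[[0,-0.005,0.003],[0,0,0],0.022],[[-0.005,0,0.002],[0,0,0],0.022],[[-0.006,0,0],[0,0,0],0.022],[[-0.004,0,0],[0,0,0],0.022],[[-0.004,0,0],[0,0,0],0.022],[[-0.006,0,0],[0,0,0],0.022],[[-0.008,0,0],[0,0,0],0.022],[[-0.008,0,0],[0,0,0],0.022],[[-0.008,0,0],[0,0,0],0.022],[[-0.006,0,0],[0,0,0],0.022],[[-0.004,0,0],[0,0,0],0.022],[[0,0,0],[0,0,0],0.022]]'
python3 - <<'E'
from h import *
f=grab('wrist'); save(f,'w3.png'); print(ctrl.observe()['tcp_pos'])
f=grab('scene'); save(f,'s3.png')
for m in ctrl.cut_out('scene','dish_1')[:5]:
      c=cloud(f,m['mask']); print(round(m['confidence'],2),m['rect'],np.percentile(c,5,axis=0).round(4),np.percentile(c,95,axis=0).round(4))
cv2.imwrite('pics/s3c.png',cv2.resize(cv2.cvtColor(f['img'],cv2.COLOR_RGB2BGR)[170:330,180:380],None,fx=3,fy=3))
E
```

```text
time: 9.28
tcp_pos: [0.5068, 0.025, 0.0048]
orientation: [180.0, 0.0, 90.0]
wrist_force: [-0.0, 0.2, -0.6]
finger_gap: 0.022
[0.50669829 0.02544925 0.00482392]
0.51 [316.6, 213.6, 9.0, 11.5] [0.5617 0.1161 0.0017] [0.5915 0.1495 0.0134]
0.44 [276.6, 231.2, 7.5, 13.7] [ 0.4932 -0.0209  0.0033] [0.5231 0.0128 0.0134]
```

View pics/s3c.png

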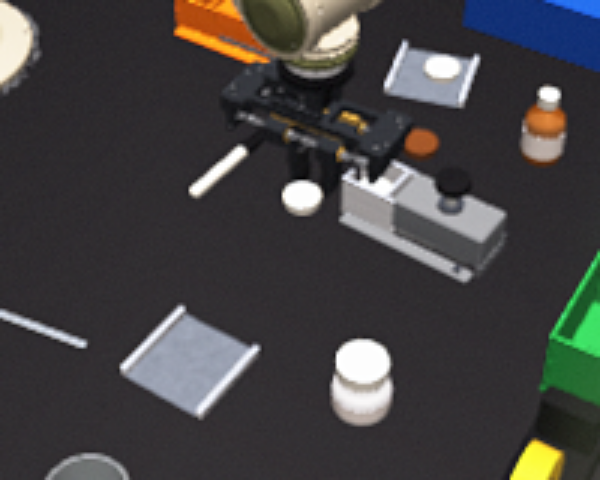

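The scene view shows the dish cradled at (302,198 in the crop), ahead of the fingertips and clear of the dispenser. It's at (0.507, −0.002), and the lane ahead is open. Next I'll push towards the lane centre line.

```bash
python3 -m pendant '[[[-0.005,0.0005,0],[0,0,0],0.022],[[-0.008,0.001,0],[0,0,0],0.022],[[-0.01,0.001,0],[0,0,0],0.022],[[-0.01,0.001,0],[0,0,0],0.022],[[-0.011,0.0012,0],[0,0,0],0.022],[[-0.011,0.0012,0],[0,0,0],0.022],[[-0.011,0.0012,0],[0,0,0],0.022],[[-0.011,0.0012,0],[0,0,0],0.022],[[-0.01,0.001,0],[0,0,0],0.022],[[-0.01,0.001,0],[0,0,0],0.022],[[-0.01,0.001,0],[0,0,0],0.022],[[-0.008,0.001,0],[0,0,0],0.022]]'
python3 -m pendant '[[[-0.006,0.0012,0],[0,0,0],0.022],[[-0.004,0.001,0],[0,0,0],0.022],[[0,0,0],[0,0,0],0.022],[[0,0,0],[0,0,0],0.022]]'
python3 - <<'E'
from h import *
print(ctrl.observe()['tcp_pos'])
f=grab('scene')
for t in['dish_1','lane_free']:
  for m in ctrl.cut_out('scene',t)[:5]:
      c=cloud(f,m['mask']); print(t,round(m['confidence'],2),m['rect'],np.percentile(c,5,axis=0).round(4),np.percentile(c,95,axis=0).round(4))
cv2.imwrite('pics/s4c.png',cv2.resize(cv2.cvtColor(f['img'],cv2.COLOR_RGB2BGR)[190:330,190:340],None,fx=4,fy=4))
# rails: points z 7..13 mm near lane
M=np.zeros((420,560),bool);M[265:315,212:272]=1
C=cloud(f,M);C=C[(C[:,2]>.007)&(C[:,2]<.013)&(C[:,1]<-.185)&(C[:,1]>-.295)]
for s in(C[C[:,0]>.53],C[C[:,0]<.53]):
  print(len(s),np.median(s[:,0]),s[:,1].min(),s[:,1].max(),np.polyfit(s[:,1],s[:,0],1))
E
```

```text
time: 10.43
tcp_pos: [0.5192, -0.0903, 0.0048]
orientation: [180.0, 0.0, 90.1]
wrist_force: [-0.2, 1.1, -0.6]
finger_gap: 0.022
time: 10.77
tcp_pos: [0.5213, -0.0991, 0.0048]
orientation: [-180.0, -0.0, 90.1]
wrist_force: [1.1, -0.5, 0.5]
finger_gap: 0.0221
[ 0.52131347 -0.09905052  0.00479411]
dish_1 0.63 [314.7, 214.3, 9.2, 10.4] [0.5608 0.1151 0.0066] [0.5895 0.144  0.0133]
dish_1 0.53 [259.4, 259.1, 9.2, 14.0] [ 0.5064 -0.1456 -0.0017] [ 0.5393 -0.1114  0.0133]
dish_1 0.25 [333.8, 148.1, 71.3, 48.7] [0.5282 0.3592 0.0045] [0.7357 0.4711 0.0765]
lane_free 0.69 [221.5, 276.2, 42.4, 32.0] [ 0.4876 -0.2795 -0.0023] [ 0.5719 -0.1985  0.0098]
62 0.5713756434967808 -0.2823970682354342 -0.19535925752057393 [0.04418735 0.58219581]
57 0.485513179850674 -0.2809438511577321 -0.19280760589223 [0.05102549 0.49806061]
```

View pics/s4c.png

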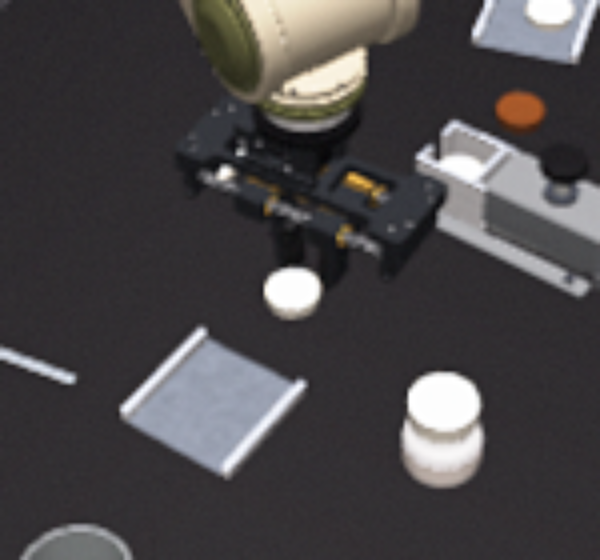

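The dish (292,293 in the crop) is still cradled at (0.523, −0.128). The lane centre measures (0.5285, −0.2385). Now the final stretch, slowing at the end.

```bash
python3 -m pendant '[[[-0.006,0.001,0],[0,0,0],0.022],[[-0.01,0.001,0],[0,0,0],0.022],[[-0.012,0.001,0],[0,0,0],0.022],[[-0.012,0.001,0],[0,0,0],0.022],[[-0.012,0.001,0],[0,0,0],0.022],[[-0.012,0.001,0],[0,0,0],0.022],[[-0.012,0.001,0],[0,0,0],0.022],[[-0.01,0.0005,0],[0,0,0],0.022],[[-0.009,0,0],[0,0,0],0.022],[[-0.007,0,0],[0,0,0],0.022],[[-0.005,0,0],[0,0,0],0.022],[[-0.003,0,0],[0,0,0],0.022]]'
python3 -m pendant '[[[0,0,0],[0,0,0],0.022],[[0,0,0],[0,0,0],0.022]]'
python3 - <<'E'
from h import *
f=grab('scene')
for m in ctrl.cut_out('scene','dish_1')[:5]:
      c=cloud(f,m['mask']); print(round(m['confidence'],2),m['rect'],np.percentile(c,5,axis=0).round(4),np.percentile(c,95,axis=0).round(4))
E
```

```text
time: 11.92
tcp_pos: [0.5289, -0.2097, 0.0048]
orientation: [-180.0, -0.0, 90.0]
wrist_force: [-0.0, -0.8, 0.6]
finger_gap: 0.0221
time: 12.08
tcp_pos: [0.5289, -0.2089, 0.0048]
orientation: [-180.0, -0.0, 90.1]
wrist_force: [-0.2, 0.1, -0.7]
finger_gap: 0.0219
0.71 [239.9, 285.5, 10.1, 14.9] [ 0.5135 -0.2559  0.0035] [ 0.5468 -0.2197  0.0136]
0.51 [314.6, 213.5, 11.8, 10.3] [0.5583 0.1168 0.0007] [0.5915 0.1536 0.0142]
```

The dish is at (0.530, −0.238), the middle of the lane. Backing straight off, then up.

```bash
python3 -m pendant '[[[0.006,0,0],[0,0,0],0.022],[[0.012,0,0],[0,0,0],0.022],[[0.018,0,0],[0,0,0],0.022],[[0.012,0,-0.01],[0,0,0],0.022],[[0.01,0,-0.03],[0,0,0],0.022],[[0.02,0,-0.035],[0,0,0],0.022],[[0.02,-0.02,-0.035],[0,0,0],0.022],[[0.02,-0.02,-0.035],[0,0,0],0.022],[[0.01,-0.02,-0.03],[0,0,0],0.022],[[0,0,-0.01],[0,0,0],0.022],[[0,0,0],[0,0,0],0.022],[[0,0,0],[0,0,0],0.022]]'
python3 - <<'E'
from h import *
f=grab('scene');
for n in('scene','top'):
  f=grab(n)
  for m in ctrl.cut_out(n,'dish_1')[:5]:
      c=cloud(f,m['mask']); print(n,round(m['confidence'],2),m['rect'],np.percentile(c,5,axis=0).round(4),np.percentile(c,95,axis=0).round(4))
  if n=='scene': save(f,'s5.png')
print(ctrl.observe()['joint_vel'].round(1))
E
```

```text
time: 13.18
tcp_pos: [0.4717, -0.0835, 0.1851]
orientation: [179.9, 0.0, 90.1]
wrist_force: [-0.1, -0.3, -1.0]
finger_gap: 0.022
scene 0.54 [313.5, 213.0, 9.0, 12.7] [0.5567 0.1151 0.0038] [0.5904 0.1489 0.0127]
scene 0.53 [240.6, 283.4, 8.7, 18.5] [ 0.5142 -0.2541  0.0067] [ 0.5462 -0.221   0.0138]
top 0.65 [237.0, 176.9, 14.3, 12.7] [0.5571 0.121  0.0083] [0.5898 0.1515 0.0153]
top 0.55 [273.3, 176.2, 19.0, 15.1] [0.5561 0.0164 0.0201] [0.5899 0.0472 0.0278]
[-0.1 -0.2 -0.2 -0.1  0.2  0.1]
```

View pics/s5.png

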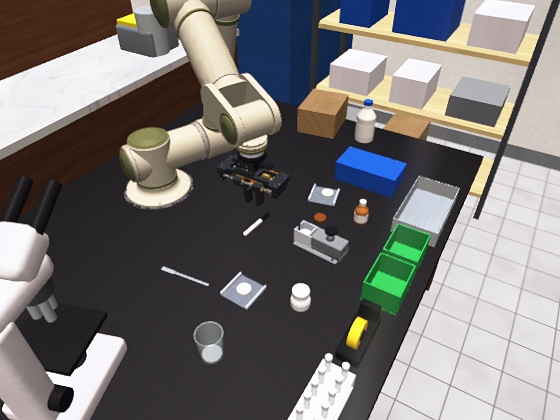

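The dish lies in the middle of the free lane at (244,289) px, everything else looks unmoved, and the gripper is clear. Handing in.

```bash
python3 -c "from rig import ctrl; print(ctrl.sign_off())"
```

```text
the job is handed in; nothing more can be done
None
```

The dish is in the empty lane and the job is handed in, after about 13 s on the robot's clock.

- **Press:** I pressed the plunger once, onto its stop (18.9 N with the knob at 65 mm), and let it come back up. One dish came out, and the top of the stack dropped to about 24 mm.
- **Push:** I pushed the dish with both fingertips, held 22 mm apart, into the empty lane on the robot's right (−y). Then I backed off and raised the arm.
- **Last checks:** The scene camera put the dish at about (0.530, −0.238). The lane centre is (0.5285, −0.2385), so the whole dish lies between the rails. The gripper was clear of everything, and the other objects in view looked unmoved by eye.
- **Disagreement:** In the last top-camera picture the network listed only the brown disc and the stack, not the dish in the lane. Its final position therefore comes from the scene camera alone.

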